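# Press the lamp's pivot bush home and hold the arm flange over its screw holes

## Robot

A 6-joint arm with a two-finger parallel gripper is mounted at the origin on the work surface. World frame = base frame: x ahead of the robot, y to its left, z up, the work surface at z = 0. Lengths are in m, angles in degrees, forces in N, time in s.
With the tool pointing down it reaches from about 0.3 to 0.75 m from the base axis. Payload 8.5 kg.
Tool frame: the origin (TCP) lies at the very end of the fingers, on their centre line; the grasp point (between the pads) lies 19 mm behind it; x points along the fingers, y is the direction in which the jaws open and shut, and the axes are right-handed (so a half turn about x gives the same grasp; the last joint's range is limited). The gripper opens to 85 mm and grips with 20 to 120 N. Pads are 22 mm wide; open, the fingers measure 114 mm over their backs; the gripper's body (76 mm by 85 mm) begins 54 mm behind the grasp point. The pads swing forward as they close: fully open they stand 13 mm farther back than shut.
Start: joints at [60.946, 21.807, 74.336, -0, 83.858, -12.336], TCP at [0.158, 0.527, 0.231] pointing down, gripper open.
Joint ranges: [-178.18, 178.18], [-50.72, 133.34], [12.68, 142.11], [-81.47, 261.47], [9.98, 163.14], [-165.26, 165.26]. Speed limits (degrees/s): [136.94, 136.94, 180, 180, 180, 180].

## Interface

Orientations are given as a 3x3 rotation matrix whose columns are the frame's x, y, z axes.
In Python, from rig import env, eyes, close_job gives the robot as it stands.
- The arm moves only by the shell command python3 -m pendant 'ROWS' [OPENING] [FORCE]. ROWS is a JSON object of lists of equal length, an entry for each row: "travel": the shift along the world's x, y, z in mm, a list of three; "delta_rot": the turn, a rotation vector about the world's x, y, z in rad, a list of three. In form: {"travel": [[x, y, z], ...], "delta_rot": [[wx, wy, wz], ...]}. A call has 1 to 20 rows; each row shifts and turns the commanded pose from where the row before left it; what a row does not reach is not made up. A row lasts 1/12 s, in which the tool goes at most 41.7 mm and 7.16 degrees, less where a joint would pass 70% of its speed; a pose out of reach is approached as far as the arm can. A call with a gripper value outside its range is refused whole. OPENING is the finger opening in mm, from 0 to 85.4, set as the call begins (- or left out, the last holds). The fingers move at their own pace and stop on an object; FORCE is the grip in N (left out, the last holds). Time passes only in rows, so rows that do not move let the fingers close. It gives the time, the measured TCP pose, the force and the opening at its end, in the units of the state.
- env.observe(): the state, without advancing time (a new reading comes with each control period).
- eyes.get_image(name): name is "side" or "top" or "wrist"; returns the picture (420x560x3 uint8, red, green, blue); there is no depth.
- eyes.camera_model(name): a dict with "vfov" (degrees; the focal length in pixels is half the picture's height over the tangent of half this angle, whatever the lens; pixels are square), "cx", "cy" (the principal point, pixels), "pose" (4x4, takes a point from camera to world coordinates). Camera axes: x right, y up, looking along -z (the intrinsics and any distortion apply to the point x, -y, -z); pixel columns grow to the right and rows downward; lengths in m; the calibration is good to about 2 mm. The wrist camera is an equidistant fisheye: a pixel r from the principal point sees the ray r / f radians off the axis. A picture is of the moment at which its call begins: read the wrist's pose just before it. camera_model takes no time and is no camera call; for the wrist camera it gives the pose at the moment of the call.
- close_job(): hands the job in, once; it reports no verdict.
The state is a dict: "time_s": time; "q": joint angles; "qvel": joint speeds; "joint_efforts": joint torques, N m; "position": TCP position; "tool_rot": TCP orientation; "ft_force": force on the tool from outside, world axes, zero at the start; "wrist_torque": the same for the moment, N m; "grip_width": finger opening in m.
Only numpy, scipy, OpenCV 4.12 (cv2) and the standard library are available. Lean on these libraries where they do the work, as an engineer would, in place of code of your own. Each camera call takes 0.05 s, during which the arm holds its last target. There are 200 camera calls.

## Task

We are putting together the new desk lamp. First press the white pivot bush in the middle of the round lamp base fully home, then pick up the rectangular four-hole arm flange by its square socket and hold it level over the base, about a centimetre clear of it and not touching it, with its four holes lined up over the four threaded holes (either way round) so that I can start the screws. Finish while still holding it there in the gripper, and leave everything else on the table where it is.

Things in the scene. Friction and masses are not known exactly. Their poses are not given: they have to be found in the camera images.
- base: Lamp foot, fixed: dark round cast disc, 190 mm wide, 20 mm high, on a 3 mm green mat. On it a bare steel pad 92 mm (its x) by 68 mm (its y), 8 mm high, with a 6 mm threaded hole near each corner, at x +-36, y +-24 mm, and the bush in its middle. Origin: centre of the disc's underside; z up.
- base_face (a point): Centre of the pad's upper face, 28 mm above the base's origin, axes as the base's. The seated bush's head is on top of this point.
- bush (a joint): How far the white nylon pivot bush has been pressed down, in m: it starts between 0 and 0.004 (head 9 to 5 mm clear of the pad) and is fully home at 0.009, the head resting on the pad. It slides with a friction of about 5 N and stays where it is left.
- bush_top (a point): Centre of the top of the bush's head, a white disc of 34 mm diameter, 3 mm thick, in the middle of the base. Fully home this point is 3 mm above base_face.
- flange: Loose arm flange, 0.17 to 0.31 kg, socket up: aluminium plate 92 mm (its x) by 68 mm (its y), 6 mm thick, a 7 mm hole near each corner at x +-36, y +-24 mm. On its middle a 28 mm square socket up to 50 mm above the underside. A clamp screw juts 14 mm from the socket's +x side, 20 mm up; grip the bare y sides. A recess below clears the bush's head. Origin: centre of the underside; z up.
- socket_top (a point): Centre of the top of the flange's square socket, 50 mm above the flange's underside.
- rose: Not for this job: a round flange of 68 mm diameter with two holes and a shorter square socket, 36 mm high in all, loose on the mat. Origin: centre of its underside. Leave it alone.
- dish: Bystander: small round steel dish with the screws, 60 mm wide, 16 mm high. Origin: centre of its underside.
- cone: Bystander: black cone of thread, 74 mm wide, 115 mm high. Origin: centre of its underside.
- cup: Bystander: black coffee cup with lid, 80 mm wide, 108 mm high. Origin: centre of its underside.
- spool: Bystander: wooden spool of grey thread, 34 mm wide, 44 mm high. Origin: centre of its underside.
- dispenser: Bystander: blue tape dispenser, 55 by 115 mm, 72 mm high. Origin: centre of its underside.

How it is judged:
By the outcome, as a careful person would: the job done as asked, in the order asked, and still so for the second after the job is handed in, while the arm keeps its last pose, push and grip.
It also fails if it takes over 58 s, if anything falls off the work surface, if the arm or the gripper's body presses on something with over 40 N, if the wrist force passes 120 N, or if a joint passes its speed limit or range.

## Working session

There is one attempt and no reset: what is moved stays moved. The work goes in short steps, Python scripts to look and compute and a shell command to move; the robot and the scene stay as the last step left them, time stands still between calls to the robot, and variables do not carry over. Pictures are saved under pics/ and viewed, about 8 in all and at most 12, crops included, and the job is handed in when it is done.

```bash
mkdir -p pics; cat > h.py <<'E'
import numpy as np, cv2
from rig import env, eyes
def snap(n,f):
    m=eyes.camera_model(n); im=eyes.get_image(n); cv2.imwrite('pics/'+f+'.png',im[:,:,::-1]); np.save('pics/'+f+'.npy',np.array([m['vfov'],m['cx'],m['cy']]+list(np.array(m['pose']).ravel()))); return im
def load(f):
    a=np.load('pics/'+f+'.npy'); return 210/np.tan(np.radians(a[0]/2)),a[1],a[2],a[3:].reshape(4,4)
def ray(f,u,v,fish=False):
    F,cx,cy,P=load(f); x,y=(u-cx)/F,(v-cy)/F
    if fish:
        r=np.hypot(x,y); s=np.sin(r)/r if r>1e-9 else 1; d=np.array([x*s,-y*s,-np.cos(r)])
    else: d=np.array([x,-y,-1.])
    return P[:3,3],P[:3,:3]@d
def at(f,u,v,z,fish=False):
    o,d=ray(f,u,v,fish); return o+d*(z-o[2])/d[2]
def proj(f,p,fish=False):
    F,cx,cy,P=load(f); c=P[:3,:3].T@(np.array(p)-P[:3,3]); x,y,z=c[0],-c[1],-c[2]
    if fish:
        h=np.hypot(x,y); t=np.arctan2(h,z); return cx+F*t*x/h,cy+F*t*y/h
    return cx+F*x/z,cy+F*y/z
E
python3 - <<'E'
from h import *
for n in ['top','side','wrist']:
    im=snap(n,n+'0'); print(n,load(n+'0'))
a=[cv2.imread(f'pics/{n}0.png') for n in ['top','side','wrist']]
cv2.imwrite('pics/all.png',cv2.resize(np.hstack(a[1:]),(800,300)))
cv2.imwrite('pics/top0b.png',cv2.resize(a[0],(800,600),interpolation=cv2.INTER_CUBIC))
print(env.observe())
E
```

```text
top (np.float64(514.6490450414216), np.float64(281.33718232568657), np.float64(207.74485679833566), array([[-0.00875191,  0.98724255, -0.15898287,  0.36927771],
       [-0.99991582, -0.01016327, -0.00806651,  0.06107955],
       [-0.00957939,  0.15889888,  0.98724839,  1.3729944 ],
       [ 0.        ,  0.        ,  0.        ,  1.        ]]))
side (np.float64(443.2466731370301), np.float64(275.9687057331132), np.float64(212.9409518527447), array([[ 0.68851616,  0.37125037, -0.6229917 , -0.02622658],
       [-0.72504428,  0.33341189, -0.60261704, -0.56241943],
       [-0.01600896,  0.86660814,  0.49873244,  0.55614745],
       [ 0.        ,  0.        ,  0.        ,  1.        ]]))
wrist (np.float64(325.19226210127806), np.float64(284.6404226283704), np.float64(205.58436080915627), array([[ 0.28857114, -0.91085515, -0.29507558,  0.082724  ],
       [ 0.95745767,  0.2741285 ,  0.09015756,  0.54863033],
       [-0.00123185, -0.30853924,  0.95121082,  0.37442191],
       [ 0.        ,  0.        ,  0.        ,  1.        ]]))
{'time_s': 0.15, 'q': array([ 6.09452284e+01,  2.18347247e+01,  7.43698051e+01,  2.50409069e-03,
        8.38591316e+01, -1.23366517e+01]), 'qvel': array([-0.00270981,  0.00721803, -0.28869137, -0.03427344,  0.03178514,
       -0.00752011]), 'joint_efforts': array([ 2.22278228e-03, -4.48625672e+01, -2.31343657e+01, -2.07005069e-04,
        3.79559337e-03,  6.36345453e-05]), 'position': array([0.15811267, 0.52656992, 0.2308585 ]), 'tool_rot': array([[-5.77585893e-04,  2.87667608e-01,  9.57730136e-01],
       [-9.50170975e-04,  9.57729706e-01, -2.87668052e-01],
       [-9.99999382e-01, -1.07616039e-03, -2.79837756e-04]]), 'ft_force': array([ 0.24120683, -0.18678199, -1.13879855]), 'wrist_torque': array([0.0428925 , 0.00034089, 0.01275993]), 'grip_width': 0.08540123136424671}
```

View pics/top0b.png

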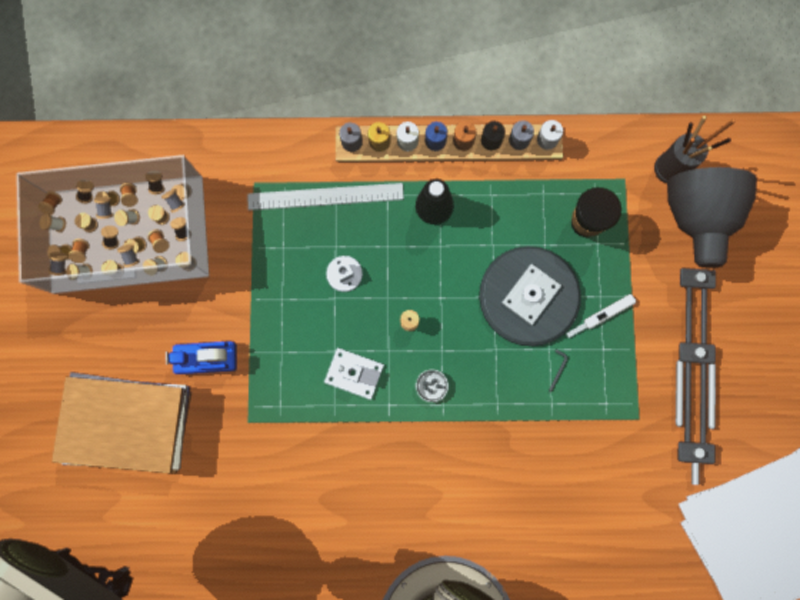

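View pics/all.png

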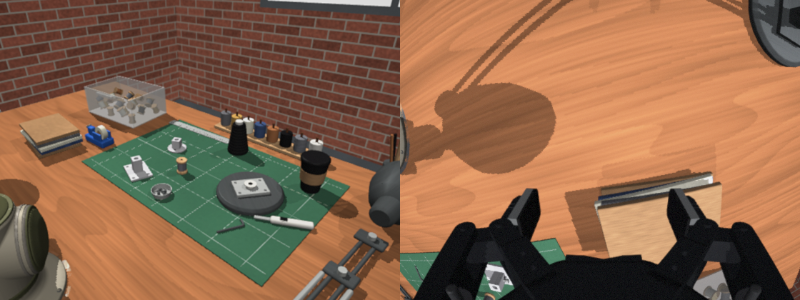

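The top view (scaled 1.4286×) shows the base at about (531,295) with a tilted pad and the bush at (533,293). The flange is at (354,374), the rose at (344,273), the dish at (432,386), the spool at (409,320), the cone at (435,205) and the cup at (597,212). Next I'll enlarge crops of the base and flange.

```bash
python3 - <<'E'
from h import *
t=cv2.imread('pics/top0.png')
# crops 80x60 scaled 5 -> 400x300
def c(im,x,y,w=80,h=60,s=5): return cv2.resize(im[y:y+h,x:x+w],None,fx=s,fy=s,interpolation=cv2.INTER_CUBIC)
s=cv2.imread('pics/side0.png')
cv2.imwrite('pics/crops.png',np.vstack([np.hstack([c(t,332,175),c(t,208,232)]),np.hstack([c(s,310,230),c(s,160,205)])]))
for n,u,v,z in [('base',531,295,.031),('flange',352,370,.053),('rose',344,273,.03),('dish',432,386,.01),('spool',409,320,.047),('cone',435,200,.1),('cup',598,208,.11)]:
    print(n,at('top0',u/1.42857,v/1.42857,z).round(3))
E
```

```text
base [ 0.586 -0.166  0.031]
flange [0.45  0.162 0.053]
rose [0.631 0.179 0.03 ]
dish [0.422 0.018 0.01 ]
spool [0.54  0.059 0.047]
cone [0.749 0.011 0.1  ]
cup [ 0.728 -0.277  0.11 ]
```

View pics/crops.png

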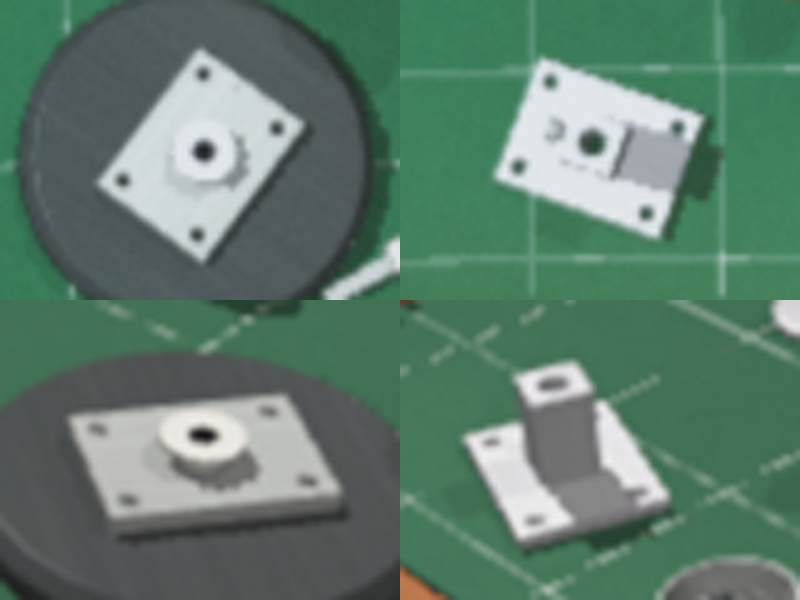

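The crops show all four pad holes, the raised bush head, and the flange's four holes with its socket. The clamp screw is on the left of the socket in the top view. I'll fit the poses from the holes in both views.

```bash
cat > fit.py <<'E'
from h import *
def rep(name,pts,f,z,fish=False,order=None):
    w=np.array([at(f,u,v,z,fish) for u,v in pts])
    c=w.mean(0); d=[np.linalg.norm(w[i]-w[(i+1)%4])*1e3 for i in range(4)]
    e=(w[1]-w[0]+w[2]-w[3]) if d[0]>d[1] else (w[2]-w[1]+w[3]-w[0])
    print(name,c.round(4),np.round(d,1),'x-axis deg',round(np.degrees(np.arctan2(e[1],e[0]))%180,2)); return c
E
python3 - <<'E'
from fit import *
k=lambda P,x,y:[(x+a/5-.4,y+b/5-.4) for a,b in P]
rep('base top',k([(203,74),(277,128),(197,234),(122,180)],332,175),'top0',.031)
rep('base side',k([(97,129),(269,111),(308,181),(128,199)],310,230),'side0',.031)
rep('fl top',k([(150,81),(278,128),(246,213),(118,166)],208,232),'top0',.009)
rep('fl side',k([(90,142),(0+188,120),(235,195),(134,220)],160,205),'side0',.009)
for f,p in [('top0',(193,142,208,232)),('side0',(153,83,160,205))]:
    print('socket',at(f,p[2]+p[0]/5-.4,p[3]+p[1]/5-.4,.053).round(4))
for f,p in [('top0',(204,150,332,175)),('side0',(203,135,310,230))]:
    for z in (.039,.043): print('bush',at(f,p[2]+p[0]/5-.4,p[3]+p[1]/5-.4,z).round(4))
E
```

```text
base top [ 0.5893 -0.1661  0.031 ] [48.1 71.4 48.2 72. ] x-axis deg 141.66
base side [ 0.5904 -0.168   0.031 ] [72.5 48.3 72.2 47.3] x-axis deg 141.91
fl top [0.4474 0.1637 0.009 ] [72.5 47.6 72.1 47.8] x-axis deg 69.46
fl side [0.4468 0.1614 0.009 ] [46.2 70.7 45.6 71.5] x-axis deg 69.52
socket [0.4474 0.1629 0.053 ]
socket [0.4485 0.1619 0.053 ]
bush [ 0.59  -0.167  0.039]
bush [ 0.5893 -0.1663  0.043 ]
bush [ 0.5922 -0.1673  0.039 ]
bush [ 0.5875 -0.1703  0.043 ]
```

The fits agree between views and with the known sizes: base at (0.590, -0.167) with its x axis at 141.8°, flange at (0.447, 0.1625) at 69.5°. I'll move over the base with the fingers closing.

```bash
python3 -m pendant '{"travel":[[10,-16,0],[20,-33,0],[20,-33,-2],[20,-33,-2],[20,-33,-2],[20,-33,-2],[20,-33,-2],[20,-33,-2],[20,-33,-2],[20,-33,-2],[20,-33,-2],[20,-33,-2],[20,-33,-2],[20,-33,-2],[20,-33,-2],[20,-33,-2],[20,-33,-2],[20,-33,-2],[20,-33,-2],[10,-16,0]],"delta_rot":[[0,0,-0.019],[0,0,-0.019],[0,0,-0.019],[0,0,-0.019],[0,0,-0.019],[0,0,-0.019],[0,0,-0.019],[0,0,-0.019],[0,0,-0.019],[0,0,-0.019],[0,0,-0.019],[0,0,-0.019],[0,0,-0.019],[0,0,-0.019],[0,0,-0.019],[0,0,-0.019],[0,0,-0.019],[0,0,-0.019],[0,0,-0.019],[0,0,-0.019]]}' 0 60
python3 -m pendant '{"travel":[[10,-15,0],[0,0,0],[0,0,0]],"delta_rot":[[0,0,0],[0,0,0],[0,0,0]]}'
python3 - <<'E'
from h import *
snap('wrist','w1'); o=env.observe(); print(o['time_s'],o['position'],o['q'])
cv2.imwrite('pics/w1b.png',cv2.resize(cv2.imread('pics/w1.png'),(800,600),interpolation=cv2.INTER_CUBIC))
E
```

```text
time_s: 1.82
position: [0.5396, -0.103, 0.1964]
tool_rot: [[-0.0, 0.625, 0.781], [-0.0, 0.781, -0.625], [-1.0, -0.001, -0.0]]
ft_force: [-0.9, -0.2, -0.1]
grip_width: -0.0002
time_s: 2.07
position: [0.548, -0.1145, 0.1967]
tool_rot: [[-0.001, 0.623, 0.782], [0.001, 0.782, -0.623], [-1.0, -0.0, -0.001]]
ft_force: [-1.3, 0.5, 1.3]
grip_width: -0.0
2.1167 [ 0.54775782 -0.11372416  0.1969888 ] [-2.38587538e+01  2.43014865e+01  7.61839078e+01  1.19906009e-02
  7.95782039e+01 -7.53712890e+01]
```

View pics/w1b.png

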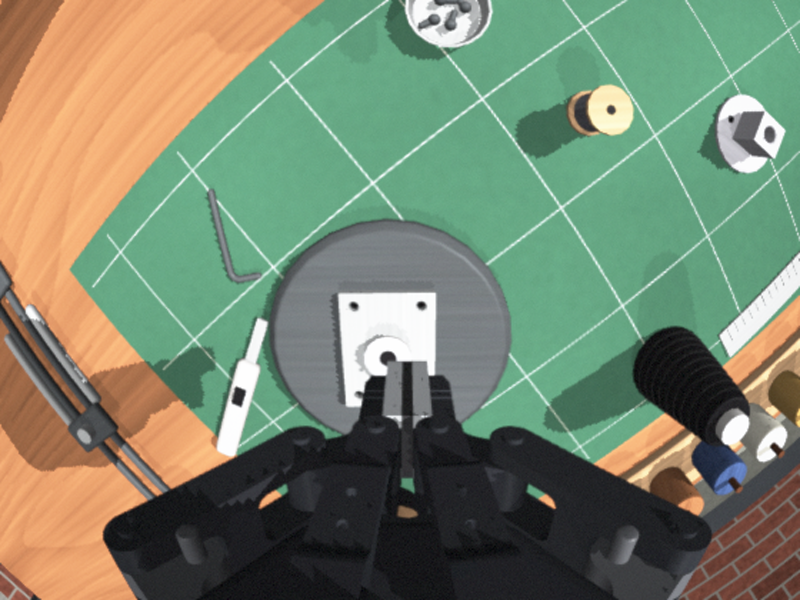

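The wrist view shows the pad holes at (353,305), (421,305) and (359,394), with the bush hole at (387,357). The fingers are closed at about (407,370).

```bash
python3 - <<'E'
from h import *
s=.7
P=[at('w1',u*s,v*s,.031,True) for u,v in [(353,305),(421,305),(359,394)]]
for p in P: print(p.round(4))
print('d',np.linalg.norm(P[0]-P[1]),np.linalg.norm(P[0]-P[2]),'c',(P[1]+P[2])/2,np.degrees(np.arctan2(*(P[0]-P[2])[1::-1])))
for z in (.039,.043): print('bush',at('w1',387*s,357*s,z,True).round(4))
E
```

```text
[ 0.5477 -0.1635  0.031 ]
[ 0.5777 -0.1258  0.031 ]
[ 0.6053 -0.2076  0.031 ]
d 0.048166038583398775 0.07259469512477389 c [ 0.59147076 -0.16672145  0.031     ] 142.52564717364527
bush [ 0.5913 -0.1677  0.039 ]
bush [ 0.5899 -0.1664  0.043 ]
```

```bash
python3 -m pendant '{"travel":[[10,-13,-15],[11,-13,-25],[11,-13,-30],[11,-14,-30],[0,0,-30],[0,0,-15],[0,0,0]],"delta_rot":[[0,0,0],[0,0,0],[0,0,0],[0,0,0],[0,0,0],[0,0,0],[0,0,0]]}'
python3 -m pendant '{"travel":[[0,0,-4],[0,0,-4],[0,0,-3],[0,0,-3],[0,0,-2],[0,0,0],[0,0,0]],"delta_rot":[[0,0,0],[0,0,0],[0,0,0],[0,0,0],[0,0,0],[0,0,0],[0,0,0]]}'
```

```text
time_s: 2.7
position: [0.5892, -0.1653, 0.049]
tool_rot: [[-0.006, 0.622, 0.783], [0.003, 0.783, -0.622], [-1.0, -0.001, -0.007]]
ft_force: [0.3, 0.3, -1.0]
grip_width: 0.0002
time_s: 3.28
position: [0.5916, -0.1672, 0.0369]
tool_rot: [[0.001, 0.622, 0.783], [-0.0, 0.783, -0.622], [-1.0, 0.001, 0.001]]
ft_force: [1.1, 3.3, 4.3]
grip_width: 0.0003
```

```bash
for i in 1 2; do python3 -m pendant '{"travel":[[0,0,-1],[0,0,-1],[0,0,0]],"delta_rot":[[0,0,0],[0,0,0],[0,0,0]]}'|egrep 'pos|ft'; done
```

```text
position: [0.5916, -0.1672, 0.0347]
ft_force: [2.2, 1.8, 4.1]
position: [0.5916, -0.1672, 0.0339]
ft_force: [-2.9, 4.0, 14.4]
```

```bash
for i in 1 2; do python3 -m pendant '{"travel":[[0,0,-1],[0,0,0],[0,0,0]],"delta_rot":[[0,0,0],[0,0,0],[0,0,0]]}'|egrep 'pos|ft'; done
```

```text
position: [0.5917, -0.1672, 0.0339]
ft_force: [-3.8, 4.7, 21.7]
position: [0.5917, -0.1672, 0.0338]
ft_force: [-6.6, 6.2, 29.9]
```

The bush is home: the tip stops at 33.9 mm (34 expected) while the force climbs to 30 N. I'll retract and go over the flange.

```bash
python3 -m pendant '{"travel":[[0,0,5],[0,0,10],[0,0,20],[0,0,35],[0,0,35],[-5,11,35],[-10,22,25],[-10,22,0],[-10,22,0],[-10,22,0],[-10,22,0],[-10,22,0],[-10,22,0],[-10,22,0],[-10,22,0],[-10,22,0],[-10,22,0],[-10,22,0],[-10,22,0],[-5,11,0]],"delta_rot":[[0,0,0],[0,0,0],[0,0,0],[0,0,0],[0,0,0],[0,0,-0.09],[0,0,-0.09],[0,0,-0.09],[0,0,-0.09],[0,0,-0.09],[0,0,-0.09],[0,0,-0.09],[0,0,-0.09],[0,0,-0.09],[0,0,-0.09],[0,0,-0.09],[0,0,-0.09],[0,0,-0.09],[0,0,-0.09],[0,0,0]]}'
python3 -m pendant '{"travel":[[0,0,0],[0,0,0],[0,0,0],[0,0,0]],"delta_rot":[[0,0,0],[0,0,0],[0,0,0],[0,0,0]]}' 70 60
python3 - <<'E'
from h import *
snap('top','t2');snap('wrist','w2'); o=env.observe(); print(o['time_s'],o['position'],o['q'])
cv2.imwrite('pics/w2b.png',cv2.resize(cv2.imread('pics/w2.png'),(800,600),interpolation=cv2.INTER_CUBIC))
E
```

```text
time_s: 5.95
position: [0.4499, 0.1423, 0.1954]
tool_rot: [[-0.001, 0.935, -0.355], [-0.0, -0.355, -0.935], [-1.0, -0.001, 0.0]]
ft_force: [1.2, -0.0, -0.0]
grip_width: 0.0001
time_s: 6.28
position: [0.4517, 0.1398, 0.1952]
tool_rot: [[-0.0, 0.935, -0.353], [-0.0, -0.353, -0.935], [-1.0, -0.0, 0.0]]
ft_force: [0.1, -0.2, -0.4]
grip_width: 0.0482
6.3833 [0.45161338 0.13994971 0.19521524] [ 2.83246080e+00  1.59893207e+01  8.96408284e+01 -8.78515993e-03
  7.43805400e+01  2.35529660e+01]
```

View pics/w2b.png

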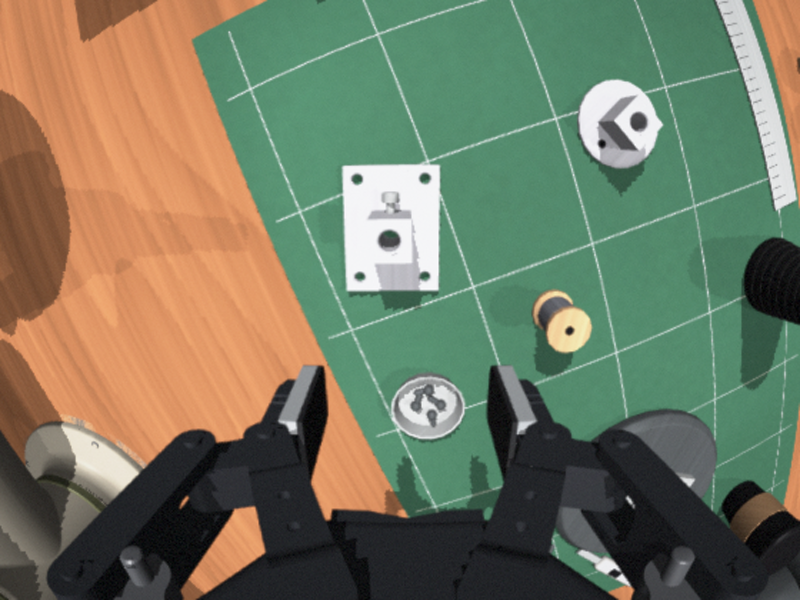

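The wrist view shows the flange holes at (357,179), (425,178), (425,275) and (360,275). The socket bore is at (389,239), and the clamp screw points up in the image, which is world +y.

```bash
python3 - <<'E'
from fit import *
s=.7
rep('fl',[(u*s,v*s) for u,v in [(357,179),(425,178),(424.5,275.5),(360,275.5)]],'w2',.009,True)
print(at('w2',389*s,239*s,.053,True).round(4))
e=[at('w2',u*s,v*s,.053,True) for u,v in [(368,219.5),(411,219.5),(413,262),(369,262)]]
print(np.array(e).round(4),np.mean(e,0))
E
```

```text
fl [0.4496 0.1633 0.009 ] [48.  71.6 47.7 71.1] x-axis deg 69.57
[0.4496 0.1639 0.053 ]
[[0.4419 0.1801 0.053 ]
 [0.4669 0.1706 0.053 ]
 [0.4584 0.1446 0.053 ]
 [0.4323 0.1545 0.053 ]] [0.4498787  0.16245531 0.053     ]
```

```bash
python3 -m pendant '{"travel":[[-1,8,-20],[-1,8,-35],[-1,7,-35],[0,0,-30],[0,0,-25],[0,0,-20],[0,0,-10],[0,0,0],[0,0,0]],"delta_rot":[[0,0,0],[0,0,0],[0,0,0],[0,0,0],[0,0,0],[0,0,0],[0,0,0],[0,0,0],[0,0,0]]}' 70
python3 -m pendant '{"travel":[[0,0,0],[0,0,0],[0,0,0],[0,0,0],[0,0,0],[0,0,0],[0,0,0],[0,0,0]],"delta_rot":[[0,0,0],[0,0,0],[0,0,0],[0,0,0],[0,0,0],[0,0,0],[0,0,0],[0,0,0]]}' 20 60
```

```text
time_s: 7.13
position: [0.4485, 0.1634, 0.0202]
tool_rot: [[-0.001, 0.935, -0.353], [-0.0, -0.353, -0.935], [-1.0, -0.001, 0.0]]
ft_force: [1.2, -0.2, 0.3]
grip_width: 0.0698
time_s: 7.8
position: [0.4487, 0.1637, 0.0212]
tool_rot: [[0.002, 0.936, -0.353], [0.0, -0.353, -0.936], [-1.0, 0.002, -0.001]]
ft_force: [-1.0, -1.3, 6.4]
grip_width: 0.027
```

```bash
python3 -m pendant '{"travel":[[0,0,3],[0,0,7],[0,0,15],[0,0,25],[0,0,30],[0,0,30],[0,0,15],[0,0,5],[0,0,0]],"delta_rot":[[0,0,0],[0,0,0],[0,0,0],[0,0,0],[0,0,0],[0,0,0],[0,0,0],[0,0,0],[0,0,0]]}'
python3 -m pendant '{"travel":[[4,-10,0],[8,-18,0],[8,-18,0],[8,-18,0],[8,-18,0],[8,-18,0],[8,-18,0],[8,-18,0],[8,-18,0],[8,-18,0],[8,-18,0],[8,-18,0],[8,-18,0],[8,-18,0],[8,-19,0],[8,-19,0],[8,-19,0],[6,-17,0],[4,-14,0],[0,-8,0]],"delta_rot":[[0,0,0.03],[0,0,0.07],[0,0,0.07],[0,0,0.07],[0,0,0.07],[0,0,0.07],[0,0,0.07],[0,0,0.07],[0,0,0.07],[0,0,0.07],[0,0,0.07],[0,0,0.07],[0,0,0.07],[0,0,0.07],[0,0,0.07],[0,0,0.07],[0,0,0.07],[0,0,0.07],[0,0,0.07],[0,0,-0.02]]}'
python3 -m pendant '{"travel":[[0,0,-20],[0,0,-20],[0,0,-5],[0,0,0],[0,0,0]],"delta_rot":[[0,0,0],[0,0,0],[0,0,0],[0,0,0],[0,0,0]]}'
python3 - <<'E'
from h import *
for n in('top','side','wrist'):snap(n,n+'3')
o=env.observe(); print(o['time_s'],o['position'],o['q'])
w=cv2.imread('pics/wrist3.png')[180:330,170:370]
t=cv2.imread('pics/top3.png');s=cv2.imread('pics/side3.png')
cv2.imwrite('pics/w3b.png',cv2.resize(w,(800,600),interpolation=cv2.INTER_CUBIC))
E
```

```text
time_s: 8.55
position: [0.4484, 0.1638, 0.1513]
tool_rot: [[0.002, 0.936, -0.353], [0.0, -0.353, -0.936], [-1.0, 0.002, -0.001]]
ft_force: [-0.4, -0.3, -2.7]
grip_width: 0.0271
time_s: 10.22
position: [0.59, -0.1775, 0.1481]
tool_rot: [[-0.003, 0.614, 0.789], [0.001, 0.789, -0.614], [-1.0, -0.001, -0.003]]
ft_force: [-0.7, -0.3, -2.6]
grip_width: 0.0271
time_s: 10.63
position: [0.5902, -0.176, 0.1054]
tool_rot: [[-0.001, 0.615, 0.788], [0.0, 0.788, -0.615], [-1.0, -0.0, -0.001]]
ft_force: [-0.0, 0.6, -1.4]
grip_width: 0.0269
10.7833 [ 0.59065365 -0.17628329  0.10641639] [-2.76080589e+01  3.45257321e+01  7.39165602e+01  2.28189479e-03
  7.14511798e+01 -7.96732596e+01]
```

View pics/w3b.png

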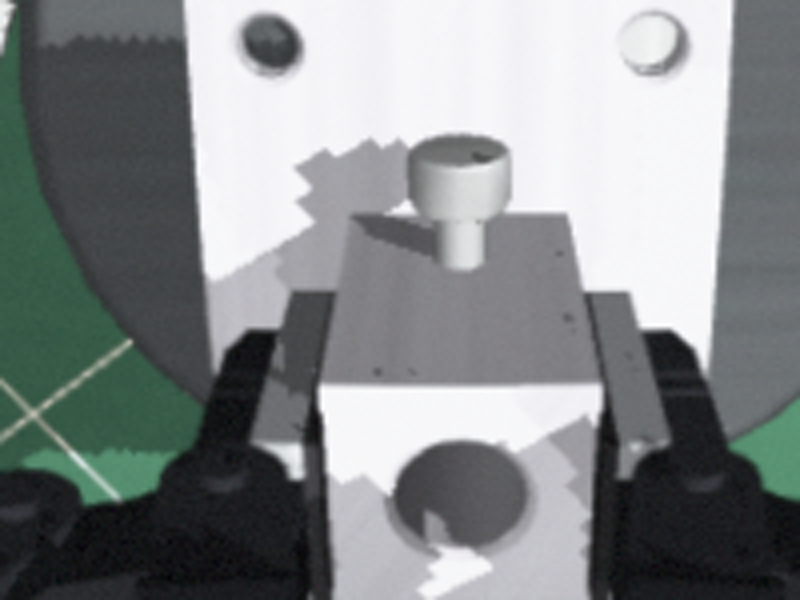

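The wrist crop shows the flange gripped by its socket and level, with plate holes at crop (270,44) and (655,42). I'll work out where the flange sits relative to the tool.

```bash
python3 - <<'E'
from h import *
o=env.observe(); p=o['position'];R=o['tool_rot']; zt=p[2]-.012
A,B=[at('wrist3',170+u/4-.375,180+v/4-.375,zt,True) for u,v in [(270,43.5),(655,42)]]
print('hole spacing',np.linalg.norm(A-B)*1e3); m=(A+B)/2
y=(B-A)/np.linalg.norm(B-A)
print('line yaw',np.degrees(np.arctan2(*y[1::-1])),'tool y yaw',np.degrees(np.arctan2(R[1,1],R[0,1])))
d=R.T@(m-p); print('mid hole in tool mm',d*1e3,'(centre z = this +36)')
c=m+.036*R[:,2]; print('flange centre',c,'tcp',p)
E
```

```text
hole spacing 48.048461753176056
line yaw 52.23295250601691 tool y yaw 52.06449614222499
mid hole in tool mm [ 11.93450112  -0.13369371 -35.92570443] (centre z = this +36)
flange centre [ 0.59064993 -0.17644429  0.094482  ] tcp [ 0.59065365 -0.17628329  0.10641639]
```

```bash
python3 -m pendant '{"travel":[[0,5,0],[0,4,0],[0,0,-12],[0,0,-12],[0,0,-10],[0,0,-6],[0,0,-2],[0,0,0],[0,0,0],[0,0,0]],"delta_rot":[[0,0,0],[0,0,0],[0,0,0],[0,0,0],[0,0,0],[0,0,0],[0,0,0],[0,0,0],[0,0,0],[0,0,0]]}'
python3 - <<'E'
from h import *
for n in('top','side','wrist'):snap(n,n+'4')
o=env.observe(); print(o['time_s'],o['position'])
g=lambda f,x,y,w,h,W,H:cv2.resize(cv2.imread(f'pics/{f}.png')[y:y+h,x:x+w],(W,H),interpolation=cv2.INTER_CUBIC)
cv2.imwrite('pics/v4.png',np.vstack([g('wrist4',200,165,160,60,800,300),np.hstack([g('side4',310,215,80,60,400,300),g('top4',332,175,80,60,400,300)])]))
E
```

```text
time_s: 11.62
position: [0.5905, -0.1674, 0.0639]
tool_rot: [[0.001, 0.615, 0.789], [-0.001, 0.789, -0.615], [-1.0, 0.0, 0.001]]
ft_force: [-0.4, 0.3, -1.9]
grip_width: 0.0271
11.7667 [ 0.59037853 -0.16736427  0.06376539]
```

View pics/v4.png

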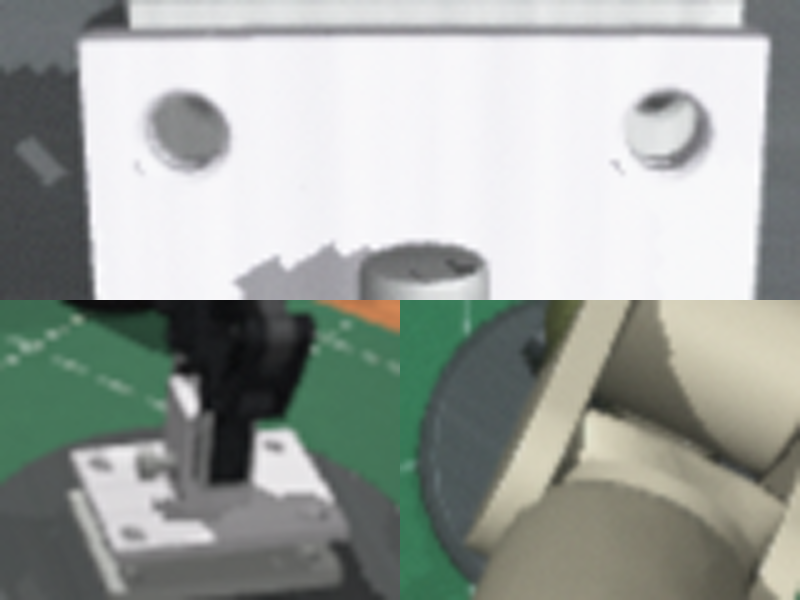

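The wrist view (top) shows the pad edges running parallel to the plate, with dark crescents of the threaded holes inside the plate holes at about (195,98) and (660,100). The side view shows the plate level over the pad. I'll go down to final height and check closely with the predicted outlines drawn in.

```bash
python3 -m pendant '{"travel":[[0,0,-3],[0,0,-2],[0,0,0],[0,0,0],[0,0,0],[0,0,0]],"delta_rot":[[0,0,0],[0,0,0],[0,0,0],[0,0,0],[0,0,0],[0,0,0]]}'
python3 - <<'E'
from h import *
for n in('side','wrist'):snap(n,n+'5')
o=env.observe(); p=o['position'];R=o['tool_rot'];print(o['time_s'],p)
def crop(f,x,y,w,h,k,fish,ov):
    im=cv2.resize(cv2.imread(f'pics/{f}.png')[y:y+h,x:x+w],None,fx=k,fy=k,interpolation=cv2.INTER_CUBIC)
    if ov:
      for (cx,cy,ang,z,r,col) in [(.5908,-.1668,142,.031,.003,(0,0,255)),(p[0],p[1],np.degrees(np.arctan2(R[1,1],R[0,1]))+90,p[2]-.012,.0035,(255,0,0))]:
        a=np.radians(ang);X=np.array([np.cos(a),np.sin(a)]);Y=np.array([-X[1],X[0]])
        for s in(-1,1):
          for t in(-1,1):
            q=np.array([cx,cy])+s*.036*X+t*.024*Y
            pt=[proj(f,[q[0]+r*np.cos(b),q[1]+r*np.sin(b),z],fish) for b in np.linspace(0,6.28,24)]
            pt=np.array([((u-x+.5)*k-.5,(v-y+.5)*k-.5) for u,v in pt])
            cv2.polylines(im,[pt.round().astype(np.int32)],True,col,1,cv2.LINE_AA)
    return im
f=lambda ov:np.hstack([crop('wrist5',220,175,32,30,12,True,ov),crop('wrist5',316,175,32,30,12,True,ov)])
cv2.imwrite('pics/v5.png',cv2.resize(np.vstack([f(0),f(1)]),(640,600)))
a=[crop('side5',315,235,75,45,10,False,1)]
cv2.imwrite('pics/v5s.png',a[0])
E
```

```text
time_s: 12.27
position: [0.5902, -0.1673, 0.0584]
tool_rot: [[0.0, 0.615, 0.789], [-0.0, 0.789, -0.615], [-1.0, -0.0, 0.0]]
ft_force: [-0.3, -0.2, -2.7]
grip_width: 0.027
12.3667 [ 0.59026882 -0.16728577  0.05840559]
```

View pics/v5.png

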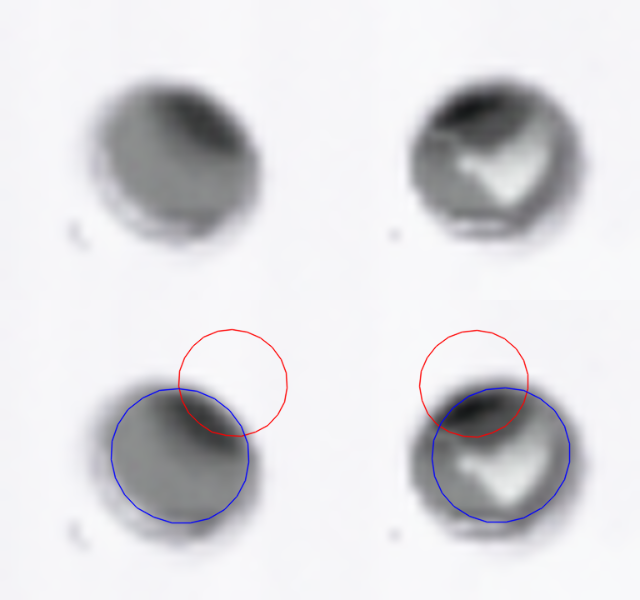

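View pics/v5s.png

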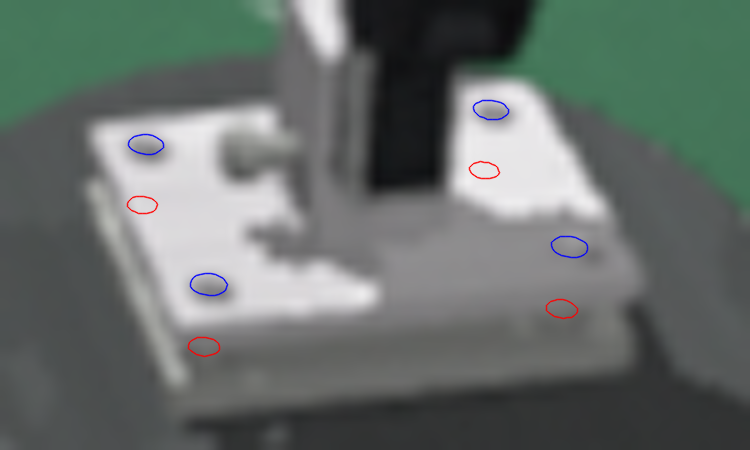

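Close up, the plate holes match the prediction from the tool pose (blue), and the dark threaded holes lie within about 0.5 mm of the predicted base holes (red). The remaining misalignment is under 1 mm, mostly along the jaw axis. I'll trim by (0.5, 0.6, 0.6) mm and check.

```bash
python3 -m pendant '{"travel":[[0.5,0.6,0.6],[0,0,0],[0,0,0],[0,0,0],[0,0,0],[0,0,0]],"delta_rot":[[0,0,0],[0,0,0],[0,0,0],[0,0,0],[0,0,0],[0,0,0]]}'
python3 - <<'E'
from h import *
snap('wrist','w6');snap('side','s6')
g=lambda f,x,y,w,h,W,H:cv2.resize(cv2.imread(f'pics/{f}.png')[y:y+h,x:x+w],(W,H),interpolation=cv2.INTER_CUBIC)
cv2.imwrite('pics/v6.png',np.vstack([g('w6',0,0,560,420,400,300),g('s6',0,0,560,420,400,300)]))
E
```

```text
time_s: 12.87
position: [0.5907, -0.1667, 0.0589]
tool_rot: [[-0.0, 0.615, 0.789], [-0.0, 0.789, -0.615], [-1.0, -0.0, -0.0]]
ft_force: [-0.1, -0.2, -2.3]
grip_width: 0.0277
```

View pics/v6.png

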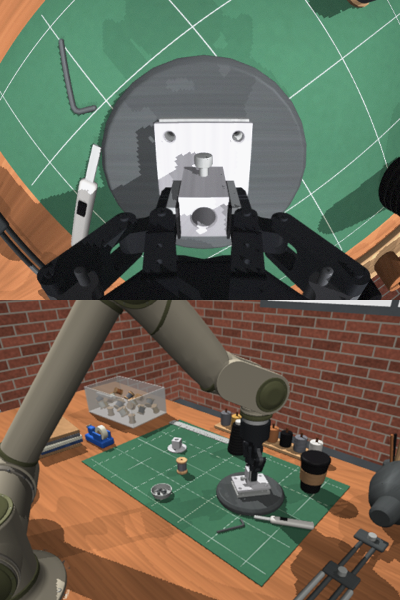

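The flange is held level over the pad and the holes line up. The rose, dish, spool, cone, cup and dispenser are where they started. Handing in.

```bash
python3 -c "
from rig import close_job
print(close_job())"
```

```text
the job is handed in; nothing more can be done
None
```

The bush is pressed home, and the flange is held level about 1 cm above the pad with its holes over the threaded holes. I handed the job in at about 13 s, well inside the 58 s limit.

- **Bush:** I pressed it with the closed fingers. The tip stopped at z = 33.9 mm (34 expected) while the force rose to 30 N, so the head is on the pad.
- **Flange:** I gripped it by the bare sides of the socket at 60 N. It sits within about 0.2 mm and 0.2° of the tool centre. The underside is at about z = 41 mm, some 10 mm above the pad. The wrist force reads only the flange's weight (about 2.3 N), so it is not touching the base.
- **Alignment:** The tool is at (0.5907, -0.1667) m with its jaw axis at 52.1°. The pad centre measured about (0.5908, -0.1668) m, with its matching axis at 142° − 90° = 52°. A close-up before a last trim of under 1 mm showed the threaded holes within about 0.5 mm of where I predicted.
- **Disagreements:** The camera estimates of the base centre differed by about 2 mm, and its angle ranged from 141.7° to 142.5°. I used a centre near their mean. The final check was only an overview picture.
- **Everything else:** In the last picture the rest of the table looks unmoved.

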